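# Open the test-cage gate and hold it wide

### The job

Open the front gate of the bench test cage so that a colleague can reach the transformer inside: squeeze together the two tabs of the catch nearer the hinge, fully home, then those of the catch nearer the gate's free end. Then take the gate by its upright pull post, swing it past its detent until it stands about square to the cage front, and finish while still holding the post there, because its spring swings the gate back onto the detent when let go. Leave the spool, the jar and the screwdriver alone.

Things in the scene. Friction and masses are not known exactly. Their poses are not given: they have to be found in the camera images.
- cage: Bench test cage, fixed: aluminium frame, clear sides, barred top, black transformer inside; 170 mm deep (x), 260 wide (y), 156 high. Origin: centre of its underside; x from the gate side into the cage (yaw 0: away from the robot), y left seen from the robot, z up. A grey steel deck over the gate (x = -115 to -65 mm, top at z = 156 mm) carries the two catches.
- inner_catch (a point): First catch, nearer the hinge: midpoint between its two black upright tabs, 178 mm above the bench, at cage x = -85, y = +57 mm (tab tops 192, deck 156). Tabs are 24 mm (x) by 6 mm (y), one to +y and one to -y of this point; outer faces 44 mm apart when out, 28 when both are squeezed home towards a stop between them. They slide with about 3 N and stay where left.
- outer_catch (a point): Second catch, the one nearer the gate's free end: same build, size and height as the first, 110 mm from it along the cage's -y. It lies at cage x = -85, y = -53 mm.
- inner_left (a joint): Tab of the first catch on its +y side: slide, 0 = out (locking), 0.008 m = squeezed home. Its bolt clears the gate beyond 0.005.
- inner_right (a joint): Tab of the first catch on its -y side, likewise (0 out, 0.008 m home).
- outer_left (a joint): Tab of the second catch on its +y side, likewise.
- outer_right (a joint): Tab of the second catch on its -y side, likewise.
- gate (a joint): Gate hinge angle, rad: 0 shut, grows as the free end swings out towards the robot (clockwise from above), stop at 1.9. Gate 200 mm long, 12 thick, 150 high, locked by the tabs' bolts. A closer spring pulls it shut (0.4 N at the post when shut, 1.8 N when square); a ball detent resists from about 0.4 to 0.85 rad (some 2 N more). Let go wide, it falls back to about 1.0 rad.
- gate_hinge (a point): Point on the gate's vertical hinge axis, 178 mm above the bench, at the left end of the gate seen from the robot (cage x = -90, y = +112 mm); axes as the cage's. Does not move with the gate.
- pull_post: Black upright round pull post on the gate's front, a sleeve 16 mm in diameter that turns freely about its own upright axis; from 134 mm up to its top at 195 mm above the bench, on a bracket below. Origin on its axis at bench height. With the gate shut it stands 45 mm to -x and 150 mm to -y of the hinge axis in the cage's axes, so it swings on a radius of 157 mm.
- post_grip (a point): Grasp point on the post's axis, 178 mm above the bench, 17 mm below the post's top; moves with the gate.
- spool: Bystander: copper spool, 72 mm in diameter, 48 high; origin at the centre of its underside. Leave alone.
- jar: Bystander: glass jar with a white cap, 64 mm in diameter, 80 high; origin at the centre of its underside. Leave alone.
- screwdriver: Bystander: black-handled screwdriver lying on the bench; origin under its middle, x along it from handle to tip. Leave alone.

How it is judged:
By the outcome, as a careful person would: the job done as asked, in the order asked, and still so for the second after the job is handed in, while the arm keeps its last pose, push and grip.
It also fails if it takes over 51 s, if anything falls off the work surface, if the arm or the gripper's body presses on something with over 40 N, if the wrist force passes 120 N, or if a joint passes its speed limit or range.

### The arm

A 7-joint arm with a two-finger parallel gripper is mounted at the origin on the work surface. World frame = base frame: x ahead of the robot, y to its left, z up, the work surface at z = 0. Lengths are in mm, angles in rad, forces in N, time in s.
With the tool pointing down it reaches from about 400 to 925 mm from the base axis. Payload 5.6 kg.
Tool frame: the origin (TCP) lies between the finger pads; the fingertips stand 11 mm ahead of it and the grasp point (between the pads) lies 8 mm behind it; z points along the fingers, y is the direction in which the jaws open and shut (so a half turn about z gives the same grasp; the last joint's range is limited). The gripper opens to 85 mm and grips with 20 to 120 N. Pads are 22 mm wide; open, the fingers measure 114 mm over their backs; the gripper's body (76 mm by 85 mm) begins 54 mm behind the grasp point. The pads swing forward as they close: fully open they stand 13 mm farther back than shut.
Start: joints at [1.269, 0.468, -0.012, 1.603, 0.006, 1.071, -0.056], TCP at [166.307, -628.371, 242.29] pointing down, gripper open.
Joint ranges: [-2.53, 2.53], [-0.31, 2.02], [-1.57, 1.55], [0.28, 2.44], [-1.29, 4.43], [0.15, 1.84], [-2.92, 2.92]. Speed limits (rad/s): [2.57, 2.57, 3.14, 3.14, 3.14, 3.14, 3.14].

### API

Orientations are given as a unit quaternion [w, x, y, z].
In Python, from plant import robot, eyes, regions_of gives the robot as it stands.
- The arm moves only by the tool send_rows, never from a script. Its argument "commands" is text: rows parted by semicolons, each of 5 numbers parted by spaces: the finger opening in mm, from 0 to 85.4, then the shift along the tool's x, y, z in mm, then the turn about the tool's z in degrees. A call has 1 to 12 rows; each row is the pose to reach, as a shift and turn from the pose commanded when the call began, along the tool's axes at that moment; what a row does not reach only later rows make up. A row lasts 1/8 s, in which the tool goes at most 62.5 mm and 10.7 degrees, less where a joint would pass 70% of its speed; a pose out of reach is approached as far as the arm can. A call with a gripper value outside its range is refused whole. The fingers move at their own pace and stop on an object; "newtons" is the grip in N (left out, the last holds). Time passes only in rows, so rows that repeat a pose let the fingers close. It gives the time, the measured TCP pose, the force and the opening at its end, in the units of the state.
- robot.state(): the state, without advancing time (a new reading comes with each control period).
- eyes.grab_frame(name): name is "side" or "top"; returns a dict with "pixels" (420x560x3 uint8, red, green, blue), "intrinsics" (3x3 intrinsics, pixels), "rvec" (rotation vector, rad) and "tvec" (3), from world to camera coordinates, as OpenCV has them. Camera axes: x right, y down, z forward; pixel columns grow to the right and rows downward; lengths in mm; the calibration is good to about 2 mm. A picture is of the moment at which its call begins. There is no depth.
- robot.finish_job(): hands the job in, once; it reports no verdict.
Trained networks look in a picture, given as the dict that the camera call returned (one of the last four; its "shot" number tells which), for a name from the list of things; names that differ only in an ending like _2 or _b are one class to them, and where a whole thing is asked for, a point or a joint stands for the part that bears it (a point fixed in the world has none). Each returns a list of dicts, best first, with "score" (0 to 1); they miss things now and then, are a little off and sometimes report something else, mostly with a low value. They report only what shows in the picture. A call takes as long as a camera call.
- regions_of(picture, thing): "mask" (420x560 bool, what is visible of it) and "box" ([left, top, right, bottom] in pixels, round what is visible of it).
The state is a dict: "clock": time; "joint_pos": joint angles; "qvel": joint speeds; "joint_efforts": joint torques, N m; "position": TCP position; "tcp_rot": TCP orientation; "ft_force": force on the tool from outside, world axes, zero at the start; "ft_torque": the same for the moment, N m; "width": finger opening in mm.
Only numpy, scipy, OpenCV 4.12 (cv2) and the standard library are available. Lean on these libraries where they do the work, as an engineer would, in place of code of your own. Each camera call takes 0.05 s, during which the arm holds its last target.

## Working session

There is one attempt and no reset: what is moved stays moved. The work goes in short steps, Python scripts to look and compute and a tool call to move; the robot and the scene stay as the last step left them, time stands still between calls to the robot, and variables do not carry over. Pictures are saved under pics/ and viewed, and the job is handed in when it is done.

Besides the shell and the picture viewer there is one more tool, called after "Call:" as name(argument=value, ...), one argument or row to a line, values as JSON. send_rows: Moves the arm, as the interface text tells. Its arguments: {"type":"object","properties":{"commands":{"type":"string"},"newtons":{"type":"number"}},"required":["commands"]}

```bash
ls; mkdir -p pics; cat > h.py <<'E'
import numpy as np,cv2
from plant import robot, eyes, regions_of
def shot(n,f):
    p=eyes.grab_frame(n); cv2.imwrite('pics/'+f,p['pixels'][:,:,::-1]); return p
def proj(p,X):
    return cv2.projectPoints(np.array(X,float).reshape(-1,1,3),np.array(p['rvec'],float),np.array(p['tvec'],float),np.array(p['intrinsics'],float),None)[0].reshape(-1,2)
def atz(p,uv,z):
    R=cv2.Rodrigues(np.array(p['rvec'],float))[0];t=np.array(p['tvec'],float).ravel();K=np.array(p['intrinsics'],float)
    d=R.T@np.linalg.inv(K)@np.array([uv[0],uv[1],1.]);c=-R.T@t
    return c+d*(z-c[2])/d[2]
E
python3 - <<'E'
from h import *
import pickle
print(robot.state())
o={}
for n in('side','top'):
    p=shot(n,n+'0.png');o[n]=p
    R=cv2.Rodrigues(np.array(p['rvec'],float))[0];print(n,-R.T@np.array(p['tvec']).ravel(),p['intrinsics'])
    for t in ['cage','inner_catch','outer_catch','inner_left','inner_right','pull_post','spool','jar','screwdriver','gate']:
        try:
            for r in regions_of(p,t)[:3]:
                m=r['mask'];ys,xs=np.nonzero(m);print(n,t,round(r['score'],2),r['box'],xs.mean().round(1),ys.mean().round(1),m.sum())
        except Exception as e: print(t,e)
pickle.dump(o,open('p0.pkl','wb'))
E
```

```text
pics
{'clock': 0.0, 'joint_pos': array([ 1.26902155,  0.46840981, -0.01159113,  1.6036519 ,  0.00598321,
        1.07140339, -0.05628   ]), 'qvel': array([ 0.00044348,  0.00137624, -0.00040834,  0.00114796, -0.00144984,
        0.001532  ,  0.00027835]), 'joint_efforts': array([-7.59304276e-04, -5.32388020e+01,  2.13334156e-02, -2.51306659e+01,
        1.14169449e-02,  7.67775520e-03, -2.07890264e-05]), 'position': array([ 166.12190529, -627.83830847,  241.30542514]), 'tcp_rot': array([-9.01834953e-04,  9.91644724e-01,  1.28995727e-01, -1.76632082e-04]), 'ft_force': array([-0.36060665, -1.33242492,  0.3765958 ]), 'ft_torque': array([-0.03183703, -0.01591052, -0.0003974 ]), 'width': 85.47628476800894}
side [ 388.33280919  989.98327989 1260.23434982] [[423.03782605   0.         277.21533273]
 [  0.         423.03782605 213.64317254]
 [  0.           0.           1.        ]]
side cage 0.56 [210.0, 172.6, 283.6, 253.6] 245.4 211.4 4086
side inner_catch 0.85 [212.1, 173.3, 281.6, 253.1] 245.6 211.3 4155
side outer_catch 0.62 [211.3, 171.9, 282.2, 253.3] 245.5 211.4 4201
side inner_left 0
[... 528 characters left out ...]
587.09566021] [[459.24895441   0.         288.38254092]
 [  0.         459.24895441 207.54205458]
 [  0.           0.           1.        ]]
top cage 0.61 [246.0, 130.1, 334.4, 208.9] 290.3 166.2 5188
top inner_catch 0.86 [247.0, 131.8, 334.8, 210.9] 290.5 166.2 5014
top outer_catch 0.84 [246.7, 134.2, 334.2, 209.5] 290.7 166.5 5241
top inner_left 0.71 [248.4, 133.7, 333.9, 208.1] 290.5 166.4 5153
top spool 0.78 [120.4, 208.8, 148.7, 227.5] 133.2 217.3 390
top jar 0.85 [384.4, 201.2, 409.8, 221.3] 396.0 210.1 353
top jar 0.6 [247.3, 130.4, 332.7, 212.4] 290.9 166.4 5189
top screwdriver 0.49 [448.1, 257.2, 485.5, 266.1] 465.4 258.5 213
top gate 0.64 [302.4, 198.9, 301.7, 209.7] 299.5 203.3 53
```

```bash
python3 - <<'E'
import cv2
a=cv2.imread('pics/top0.png');b=cv2.imread('pics/side0.png')
cv2.imwrite('pics/topc.png',cv2.resize(a[120:230,230:350],None,fx=5,fy=5,interpolation=cv2.INTER_CUBIC))
cv2.imwrite('pics/sidec.png',cv2.resize(b[160:265,200:310],None,fx=5.5,fy=5.5,interpolation=cv2.INTER_CUBIC))
E
```

```text
(no output)
```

View pics/top0.png

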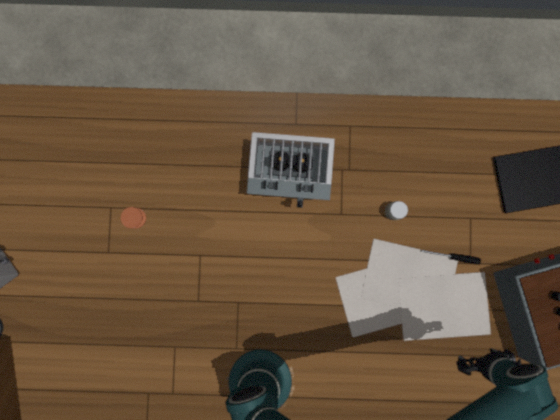

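View pics/topc.png

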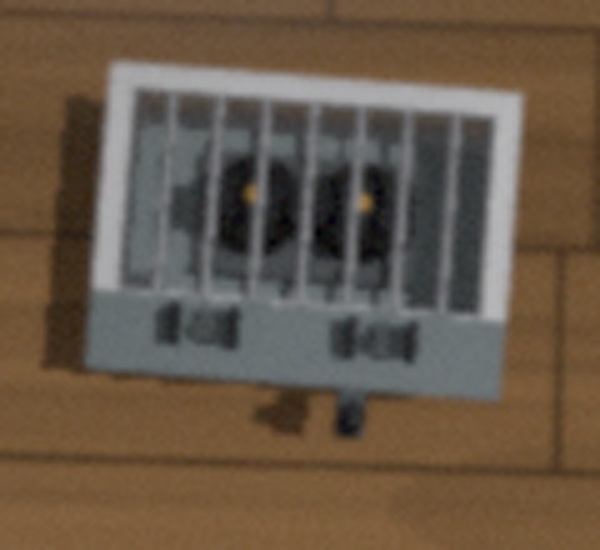

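View pics/sidec.png

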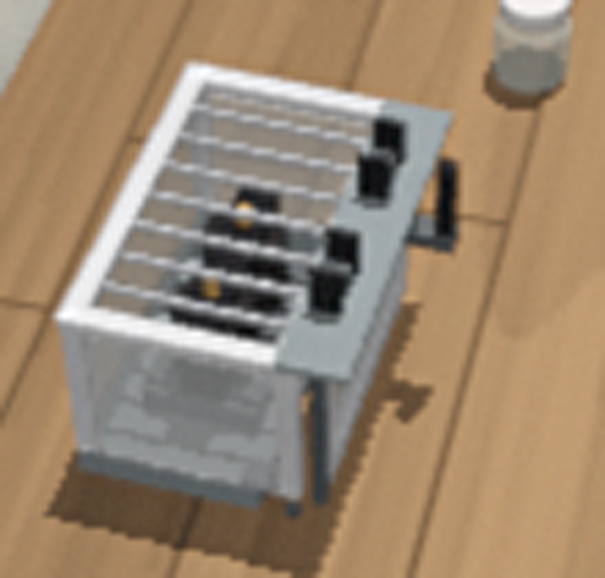

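View pics/side0.png

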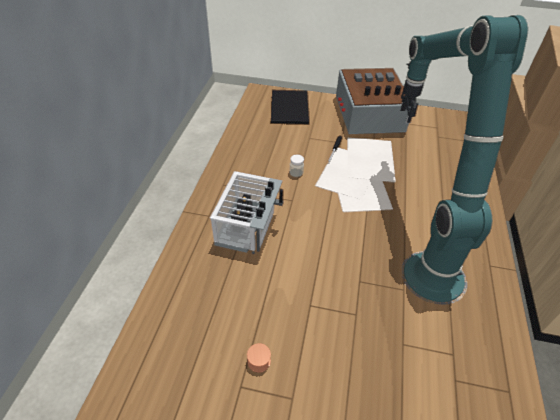

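The top view shows the cage at about (290,166) px, with the deck towards the robot, the tab pairs at about (269,185) and (305,188), and the post at about (300,203). The side view agrees. I'll fit the cage pose from the corners in both views.

```bash
cat > fit.py <<'E'
from h import *
import pickle
from scipy.optimize import least_squares
o=pickle.load(open('p0.pkl','rb'))
T=[((85,130,156),(111,61)),((85,-130,156),(524,92)),((-115,-130,156),(499,401)),((-115,130,156),(86,369)),
 ((-85,57,192),(197,326)),((-85,-53,192),(374,340))]
S=[((85,130,156),(59,316)),((85,-130,156),(190,63)),((-115,-130,156),(453,112)),((-115,130,156),(346,381))]
def f(v,full=False):
    x,y,a=v[:3];R=np.array([[np.cos(a),-np.sin(a),0],[np.sin(a),np.cos(a),0],[0,0,1]])
    out=[]
    for n,L,s,off in(('top',T,5,(230,120)),('side',S,5.5,(200,160))):
        X=np.array([l[0] for l in L])@R.T+[x,y,0]
        uv=(np.array([l[1] for l in L])+.5)/s-.5+off
        out.append((proj(o[n],X)-uv))
    if full:return out
    return np.concatenate(out).ravel()
r=least_squares(f,[600,-80,0]);print(r.x,np.degrees(r.x[2]));print(*[q.round(2) for q in f(r.x,1)],sep='\n')
x,y,a=r.x
for n,c in dict(inner=(-85,57),outer=(-85,-53),hinge=(-90,112),post=(-135,-38)).items():
    P=[x+c[0]*np.cos(a)-c[1]*np.sin(a),y+c[0]*np.sin(a)+c[1]*np.cos(a)];print(n,np.round(P,1),np.hypot(*P))
E
python3 fit.py
python3 - <<'E'
from h import *
from scipy.spatial.transform import Rotation as Ro
s=robot.state();q=s['tcp_rot'];print(Ro.from_quat(np.roll(q,-1)).as_matrix().round(3))
E
```

```text
[ 7.26515351e+02 -8.17662820e+01 -5.25241039e-02] -3.0094094766913124
[[-0.16 -1.25]
 [-0.64 -0.76]
 [-0.48  0.44]
 [-0.73  0.04]
 [ 0.67 -0.27]
 [ 1.18 -0.13]]
[[-0.52  0.05]
 [ 0.06 -0.37]
 [ 1.2   0.46]
 [ 1.47  0.18]]
inner [644.6 -20.4] 644.9472250640947
outer [ 638.9 -130.2] 651.9888435959034
hinge [642.5  34.8] 643.4614184197347
post [ 589.7 -112.6] 600.3652982552737
[[ 0.967  0.256 -0.   ]
 [ 0.256 -0.967 -0.   ]
 [-0.     0.    -1.   ]]
```

```bash
cat > ov.py <<'E'
from h import *
import pickle,sys
def boxes(v):
    x,y,a=v;R=np.array([[np.cos(a),-np.sin(a),0],[np.sin(a),np.cos(a),0],[0,0,1]])
    L=[]
    def q(x0,x1,y0,y1,z): L.append(np.array([(x0,y0,z),(x1,y0,z),(x1,y1,z),(x0,y1,z)])@R.T+[x,y,0])
    q(-115,85,-130,130,156)
    for c in(57,-53):
        for s in(1,-1): q(-97,-73,c+s*16,c+s*22,192)
    q(-143,-127,-46,-30,195)
    return L
def draw(p,v,c,s,fn):
    l,t,r,b=c;im=cv2.resize(np.ascontiguousarray(p['pixels'][t:b,l:r,::-1]),None,fx=s,fy=s,interpolation=cv2.INTER_CUBIC)
    for Q in boxes(v):
        uv=(proj(p,Q)-[l,t]+.5)*s-.5
        cv2.polylines(im,[np.round(uv).astype(int)],True,(0,255,255),1)
    cv2.imwrite('pics/'+fn,im)
E
python3 - <<'E'
from ov import *
o=pickle.load(open('p0.pkl','rb'));v=[726.5,-81.8,-.0525]
draw(o['top'],v,(242,125,340,213),8,'ov1.png')
draw(o['side'],v,(205,168,291,240),8,'ov2.png')
E
```

```text
(no output)
```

View pics/ov1.png

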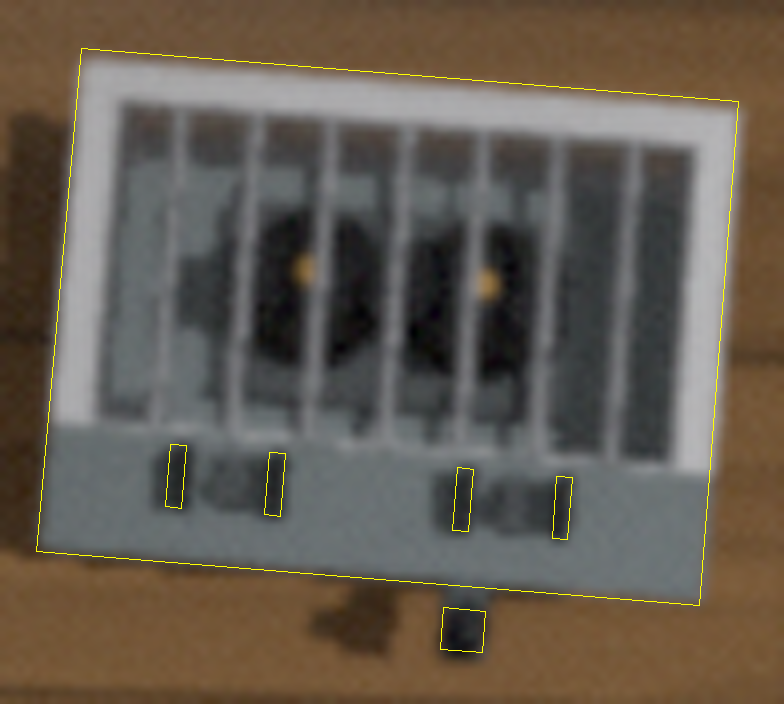

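View pics/ov2.png

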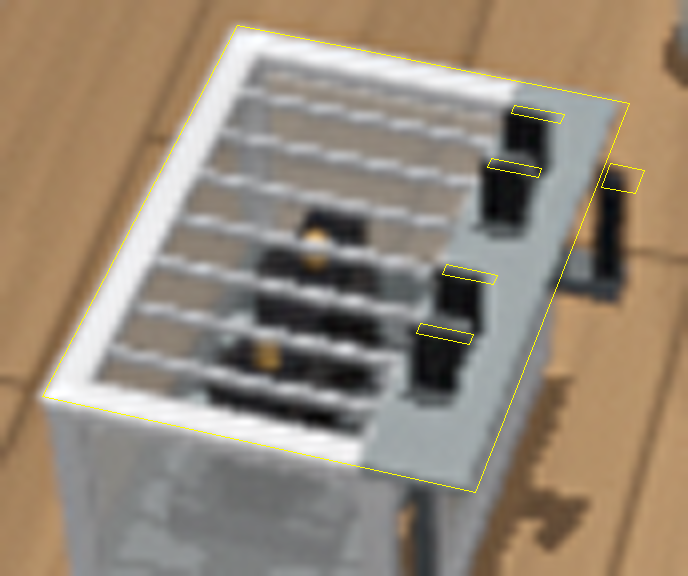

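```bash
cat > mv.py <<'E'
from h import *
import sys
from scipy.spatial.transform import Rotation as Ro
# usage: mv.py X Y Z [yawdeg]: shift in tool axes from measured pose
s=robot.state();R=Ro.from_quat(np.roll(s['tcp_rot'],-1)).as_matrix();p=np.array(s['position'])
t=np.array([float(a) for a in sys.argv[1:4]]);yaw=np.degrees(np.arctan2(R[1,0],R[0,0]))
print('t',s['clock'],'pos',p.round(1),'yaw',yaw.round(2),'F',np.round(s['ft_force'],1),'w',s['width'])
print('shift',(R.T@(t-p)).round(1),'turn',(yaw-(float(sys.argv[4]) if len(sys.argv)>4 else yaw)).round(2))
E
python3 mv.py 644.6 -20.4 245 -3
```

```text
t 1.1 pos [ 166.3 -628.4  242.3] yaw 14.83 F [0.1 0.5 0.1] w 84.89970598968895
shift [ 617.9 -465.4   -2.7] turn 17.83
```

Call:
send_rows(
  commands="85 20 -15 -2 0;85 60 -45 -3 0;85 105 -79 -3 1;85 150 -113 -3 2;85 195 -147 -3 4;85 240 -181 -3 6;85 285 -215 -3 8;85 330 -249 -3 10;85 375 -282 -3 12;85 420 -316 -3 14;85 465 -350 -3 16;85 500 -377 -3 17.8",
)

```text
clock: 2.6
position: [554.1, -131.7, 245.7]
tcp_rot: [-0.0, 1.0, -0.025, 0.0]
ft_force: [0.1, 0.1, 0.2]
width: 85.3
```

```bash
python3 mv.py 644.6 -20.4 245 -3
```

```text
t 2.6 pos [ 554.1 -131.7  245.7] yaw -2.84 F [0.1 0.1 0.2] w 85.26377766846892
shift [  84.9 -115.7    0.8] turn 0.16
```

Call:
send_rows(
  commands="85 28 -40 0 0;85 57 -80 0 0;85 78 -110 0 0;85 85 -120 0 0;85 85 -120 0 0;85 85 -120 0 0",
)

```text
clock: 3.35
position: [643.5, -22.2, 245.3]
tcp_rot: [0.001, 1.0, -0.027, -0.0]
ft_force: [-0.7, -0.1, 0.4]
width: 84.7
```

```bash
python3 mv.py 644.6 -20.4 245 -3; python3 - <<'E'
from ov import *
p=shot('side','s1.png');q=shot('top','t1.png');v=[726.5,-81.8,-.0525]
draw(p,v,(200,130,310,230),7,'ov3.png');draw(q,v,(242,125,340,213),7,'ov4.png')
E
```

```text
t 3.35 pos [643.5 -22.2 245.3] yaw -3.08 F [-0.7 -0.1  0.4] w 84.66951766842051
shift [ 1.  -1.9  0.3] turn -0.08
```

View pics/ov3.png

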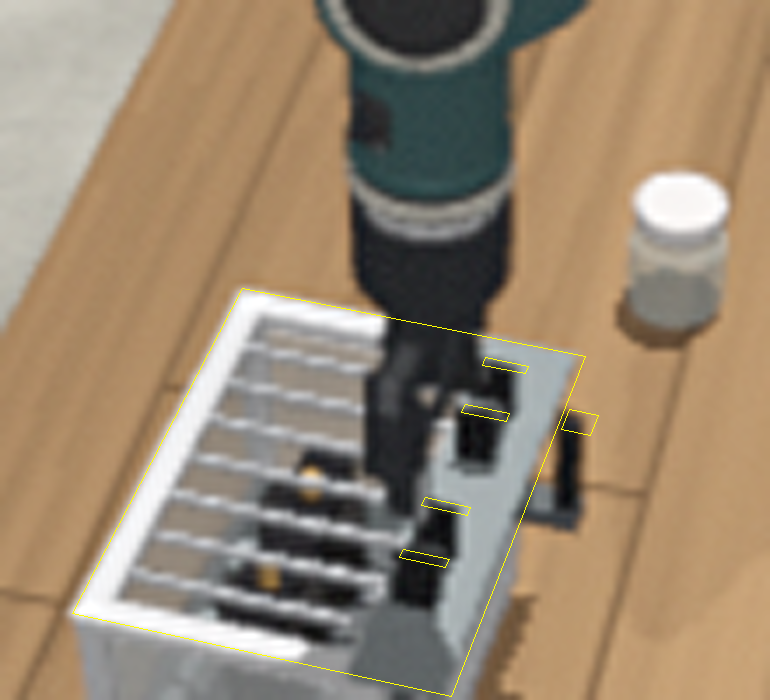

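Call:
send_rows(
  commands="85 0 -1 12 0;85 0 -1 25 0;85 0 -1 35 0;85 0 -1 40 0;85 0 -1 40 0",
)

```text
clock: 4.08
position: [644.2, -19.5, 204.6]
tcp_rot: [-0.0, 1.0, -0.026, -0.0]
ft_force: [-0.5, 0.3, -0.3]
width: 84.9
```

```bash
python3 mv.py 644.6 -20.4 172 -3; python3 - <<'E'
from ov import *
p=shot('side','s2.png');v=[726.5,-81.8,-.0525]
s=robot.state();c=s['position'];
im=cv2.resize(np.ascontiguousarray(p['pixels'][130:230,200:310,::-1]),None,fx=7,fy=7,interpolation=cv2.INTER_CUBIC)
for Q in boxes(v): cv2.polylines(im,[np.round((proj(p,Q)-[200,130]+.5)*7-.5).astype(int)],True,(0,255,255),1)
for sg in(1,-1):
  for dz in (-11,2):
    Q=[c+[dx,sg*43,dz] for dx in(-11,11)]
    cv2.polylines(im,[np.round((proj(p,Q)-[200,130]+.5)*7-.5).astype(int)],True,(0,0,255),1)
cv2.imwrite('pics/ov5.png',im)
E
```

```text
t 4.075 pos [644.2 -19.5 204.6] yaw -2.97 F [-0.5  0.3 -0.3] w 84.87529430434348
shift [ 0.5  0.9 32.6] turn 0.03
```

View pics/ov5.png

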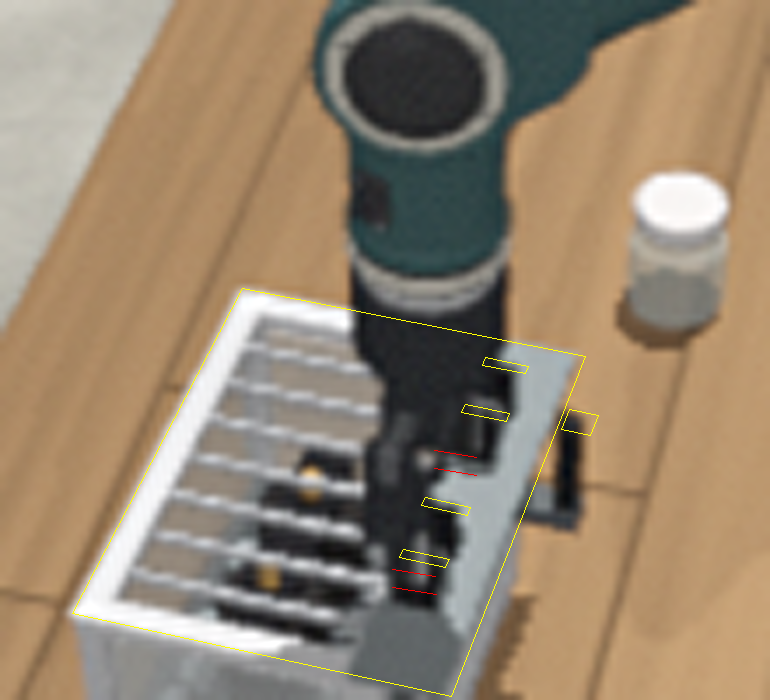

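Call:
send_rows(
  commands="85 0 0.5 12 0;85 0 0.5 24 0;85 0 0.5 32 0;85 0 0.5 32 0;85 0 0.5 32 0",
  newtons=30,
)

```text
clock: 4.75
position: [644.6, -20.0, 173.4]
tcp_rot: [-0.0, 1.0, -0.026, 0.0]
ft_force: [0.6, -0.6, 0.1]
width: 85.0
```

Call:
send_rows(
  commands="60 0 0 0 0;55 0 0 0 0;50 0 0 0 0;48 0 0 0 0;48 0 0 0 0;48 0 0 0 0",
)

```text
clock: 5.5
position: [644.4, -20.1, 173.2]
tcp_rot: [-0.0, 1.0, -0.026, -0.0]
ft_force: [0.4, -0.0, 0.6]
width: 48.0
```

```bash
python3 mv.py 644.6 -20.4 172 -3; python3 - <<'E'
from ov import *
p=shot('side','s3.png');v=[726.5,-81.8,-.0525]
draw(p,v,(235,170,295,230),10,'ov6.png')
E
```

```text
t 5.5 pos [644.4 -20.1 173.2] yaw -2.98 F [ 0.4 -0.   0.6] w 47.98501772666717
shift [0.2 0.3 1.2] turn 0.02
```

View pics/ov6.png

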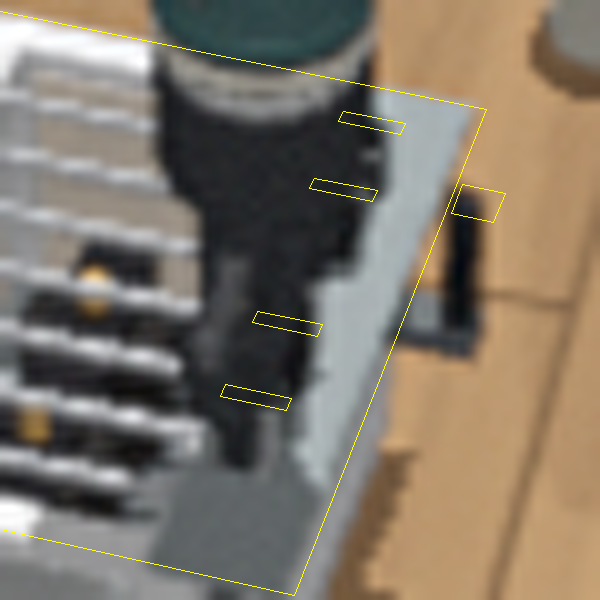

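Call:
send_rows(
  commands="46 0 0 0 0;44 0 0 0 0;42 0 0 0 0;42 0 0 0 0;42 0 0 0 0",
)

```text
clock: 6.18
position: [644.4, -20.6, 173.4]
tcp_rot: [0.0, 1.0, -0.026, 0.0]
ft_force: [0.7, -2.9, 2.7]
width: 42.0
```

Call:
send_rows(
  commands="40 0 0 0 0;38 0 0 0 0;36 0 0 0 0;35 0 0 0 0;35 0 0 0 0;35 0 0 0 0",
)

```text
clock: 6.92
position: [644.6, -19.5, 173.3]
tcp_rot: [-0.0, 1.0, -0.026, 0.0]
ft_force: [0.0, 0.8, 2.6]
width: 35.5
```

Call:
send_rows(
  commands="33 0 0 0 0;31 0 0 0 0;29 0 0 0 0;26 0 0 0 0;26 0 0 0 0;26 0 0 0 0",
)

```text
clock: 7.68
position: [644.4, -21.4, 173.5]
tcp_rot: [0.001, 1.0, -0.026, 0.0]
ft_force: [-0.0, -2.9, 4.5]
width: 26.3
```

Call:
send_rows(
  commands="22 0 0 0 0;18 0 0 0 0;18 0 0 0 0;18 0 0 0 0;18 0 0 0 0",
  newtons=40,
)

```text
clock: 8.3
position: [644.4, -21.4, 173.8]
tcp_rot: [0.001, 1.0, -0.026, 0.0]
ft_force: [0.3, -1.3, 6.0]
width: 23.7
```

```bash
python3 mv.py 644.6 -20.4 172 -3; python3 - <<'E'
from ov import *
p=shot('side','s4.png');v=[726.5,-81.8,-.0525]
draw(p,v,(235,170,295,230),10,'ov7.png')
E
```

```text
t 8.3 pos [644.4 -21.4 173.8] yaw -3.03 F [ 0.3 -1.3  6. ] w 23.712440918269017
shift [ 0.1 -1.   1.8] turn -0.03
```

View pics/ov7.png

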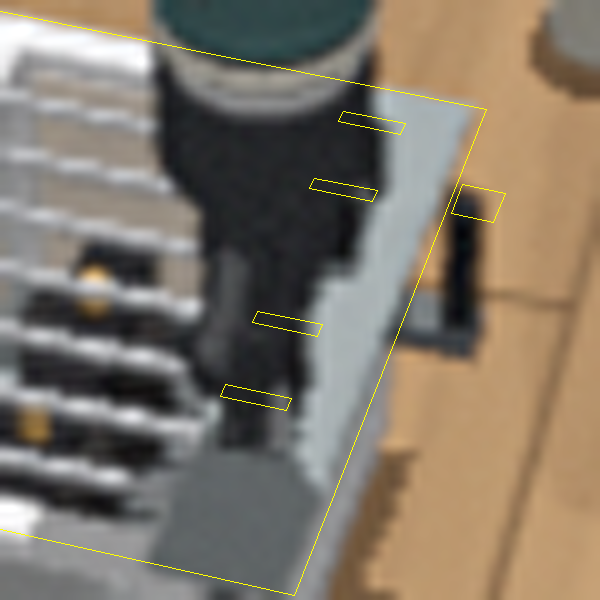

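Call:
send_rows(
  commands="30 0 0 0 0;40 0 0 0 0;55 0 0 0 0;60 0 0 0 0;60 0 0 -15 0;60 0 0 -40 0;60 0 0 -65 0;60 0 30 -70 0;60 0 70 -70 0;60 0 100 -70 0;85 0 109.5 -70 0;85 0 109.5 -70 0",
)

```text
clock: 9.85
position: [638.8, -129.1, 243.8]
tcp_rot: [-0.0, 1.0, -0.026, 0.0]
ft_force: [0.4, 1.4, 0.9]
width: 85.1
```

```bash
python3 mv.py 638.7 -130.8 172 -3; python3 - <<'E'
from ov import *
p=shot('side','s5.png');v=[726.5,-81.8,-.0525]
draw(p,v,(235,150,295,230),9,'ov8.png')
q=shot('top','t5.png');draw(q,v,(242,145,340,213),8,'ov9.png')
E
```

```text
t 9.85 pos [ 638.8 -129.1  243.8] yaw -3.0 F [0.4 1.4 0.9] w 85.13251265856415
shift [-0.1  1.7 71.8] turn 0.0
```

View pics/ov8.png

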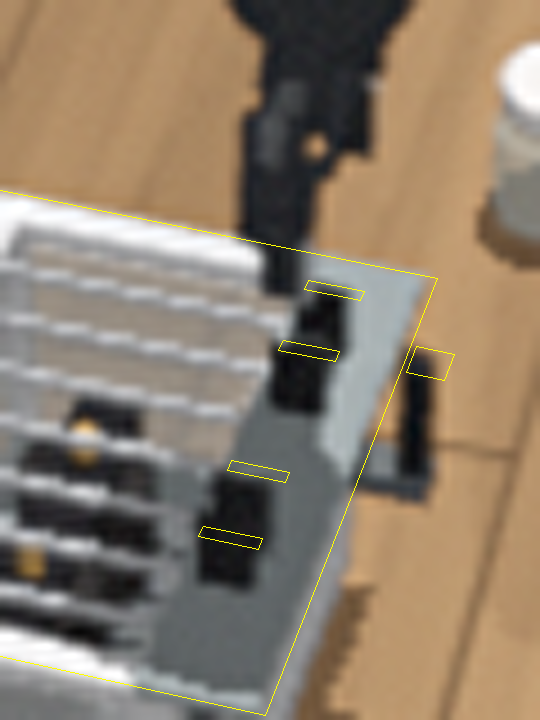

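View pics/ov9.png

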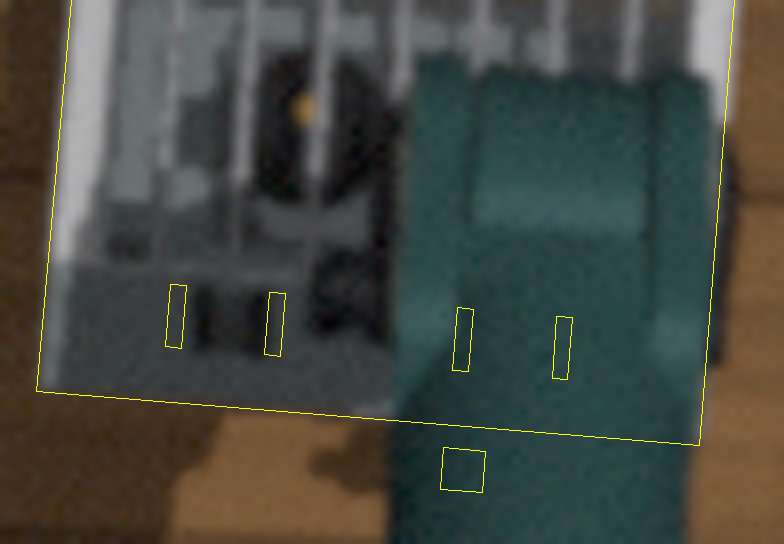

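The top view shows the inner tabs drawn together: faces at about 192 to 268 px at 8x, roughly 29 mm, so they are home. Next is the outer catch.

Call:
send_rows(
  commands="85 0 0.8 18 0;85 0 0.8 38 0;80 0 0.8 55 0;70 0 0.8 66 0;60 0 0.8 71 0;55 0 0.8 71 0;50 0 0.8 71 0;48 0 0.8 71 0",
  newtons=30,
)

```text
clock: 10.95
position: [639.0, -130.3, 172.9]
tcp_rot: [0.0, 1.0, -0.026, 0.001]
ft_force: [0.4, 0.2, 0.3]
width: 48.0
```

Call:
send_rows(
  commands="46 0 0 0 0;44 0 0 0 0;42 0 0 0 0;40 0 0 0 0;38 0 0 0 0;36 0 0 0 0;34 0 0 0 0;32 0 0 0 0;30 0 0 0 0;28 0 0 0 0;26 0 0 0 0;26 0 0 0 0",
)

```text
clock: 12.45
position: [638.8, -131.3, 172.6]
tcp_rot: [0.001, 1.0, -0.026, 0.0]
ft_force: [0.5, -2.9, 5.1]
width: 26.5
```

Call:
send_rows(
  commands="22 0 0 0 0;18 0 0 0 0;18 0 0 0 0;18 0 0 0 0;18 0 0 0 0",
  newtons=40,
)

```text
clock: 13.08
position: [638.8, -131.3, 172.8]
tcp_rot: [0.001, 1.0, -0.026, 0.0]
ft_force: [0.0, -2.4, 6.2]
width: 23.5
```

Call:
send_rows(
  commands="35 0 0 0 0;50 0 0 0 0;60 0 0 0 0;60 0 0 -15 0;60 0 0 -40 0;85 0 0 -60 0;85 -10 -3 -62 0;85 -30 -9 -62 0;85 -48 -14 -62 0;85 -51 -15 -62 0;85 -51 -15 -62 0",
)

```text
clock: 14.45
position: [588.4, -112.7, 234.2]
tcp_rot: [0.0, 1.0, -0.026, 0.0]
ft_force: [-0.6, -0.3, -0.3]
width: 85.2
```

```bash
python3 mv.py 588.5 -113.5 172 -3; python3 - <<'E'
from ov import *
p=shot('side','s6.png');v=[726.5,-82.8,-.0525]
draw(p,v,(230,150,300,230),7,'ov10.png')
for r in regions_of(p,'pull_post')[:2]: print(r['score'],r['box'])
s=robot.state();c=s['position'];print(proj(p,[[588.5,-113.5,195],[588.5,-113.5,134],c]))
E
```

```text
t 14.45 pos [ 588.4 -112.7  234.2] yaw -2.98 F [-0.6 -0.3 -0.3] w 85.15492547746189
shift [ 0.1  0.8 62.2] turn 0.02
0.43 [277.2, 188.7, 286.7, 204.6]
[[282.70194314 189.75432977]
 [282.23989734 201.54206074]
 [282.86580863 181.9294839 ]]
```

View pics/ov10.png

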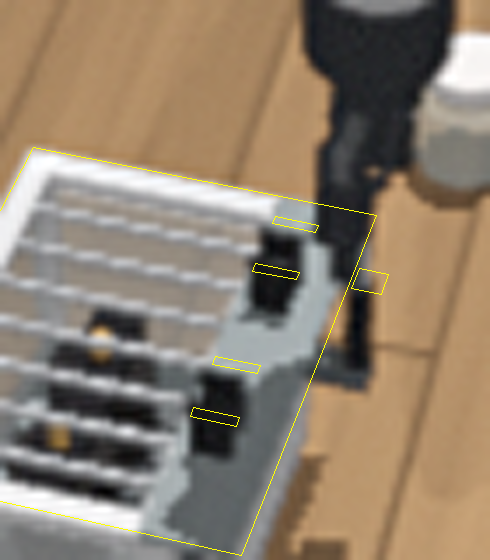

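Both tab pairs are in and the post stands under the open fingers. Going down to grip it.

Call:
send_rows(
  commands="85 0 0.8 15 0;85 0 0.8 32 0;85 0 0.8 48 0;85 0 0.8 60 0;85 0 0.8 63 0;85 0 0.8 63 0",
)

```text
clock: 15.3
position: [588.6, -113.4, 171.2]
tcp_rot: [-0.0, 1.0, -0.026, 0.0]
ft_force: [-0.1, 0.8, -0.4]
width: 85.1
```

Call:
send_rows(
  commands="60 0 0 0 0;40 0 0 0 0;28 0 0 0 0;22 0 0 0 0;18 0 0 0 0;14 0 0 0 0;8 0 0 0 0;8 0 0 0 0",
  newtons=40,
)

```text
clock: 16.3
position: [588.5, -113.8, 171.4]
tcp_rot: [0.0, 1.0, -0.026, 0.0]
ft_force: [0.2, -2.3, 1.7]
width: 15.0
```

```bash
python3 - <<'E'
from ov import *
p=shot('side','s7.png');v=[726.5,-82.8,-.0525]
draw(p,v,(230,150,300,230),7,'ov11.png');print(robot.state()['joint_pos'])
E
```

```text
[ 0.32399359  0.48024828 -0.24680688  1.77891739  0.14519836  0.8999202
 -1.60945628]
```

View pics/ov11.png

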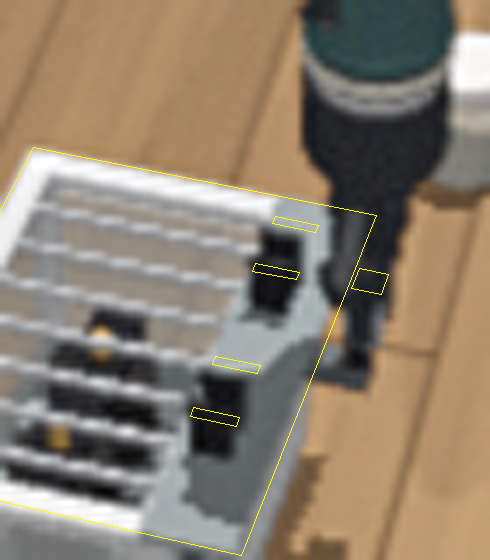

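```bash
python3 - <<'E'
import numpy as np
def P(t): t=np.radians(t);return np.array([-45*np.cos(t)-150*np.sin(t),-(45*np.sin(t)-150*np.cos(t))])
for a in(0,44,68):
    print(a);[print(t,(P(t)-P(a)).round(1)) for t in range(a+4,a+49,4) if t<=96]
E
```

```text
0
4 [-10.4  -3.5]
8 [-20.4  -7.7]
12 [-30.2 -12.6]
16 [-39.6 -18.2]
20 [-48.6 -24.4]
24 [-57.1 -31.3]
28 [-65.2 -38.7]
32 [-72.7 -46.6]
36 [-79.6 -55.1]
40 [-85.9 -64. ]
44 [-91.6 -73.4]
48 [-96.6 -83.1]
44
48 [-5.  -9.7]
52 [ -9.3 -19.8]
56 [-13.  -30.1]
60 [-15.8 -40.6]
64 [-18.  -51.3]
68 [-19.4 -62.2]
72 [-20.  -73.1]
76 [-19.9 -84. ]
80 [-19.  -94.9]
84 [ -17.3 -105.7]
88 [ -14.9 -116.4]
92 [ -11.8 -126.8]
68
72 [ -0.6 -10.9]
76 [ -0.5 -21.8]
80 [  0.4 -32.7]
84 [  2.1 -43.5]
88 [  4.5 -54.2]
92 [  7.6 -64.7]
96 [ 11.5 -74.9]
```

Call:
send_rows(
  commands="8 -5 -1.7 0 0;8 -10.4 -3.5 0 0;8 -20.4 -7.7 0 0;8 -20.4 -7.7 0 0;8 -20.4 -7.7 0 0",
  newtons=60,
)

```text
clock: 16.98
position: [568.2, -104.9, 171.4]
tcp_rot: [0.0, 1.0, -0.026, -0.0]
ft_force: [-0.9, -3.5, 3.2]
width: 14.6
```

```bash
python3 - <<'E'
from ov import *
p=shot('side','s8.png');v=[726.5,-82.8,-.0525]
draw(p,v,(230,150,300,230),7,'ov12.png')
E
```

```text
(no output)
```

View pics/ov12.png

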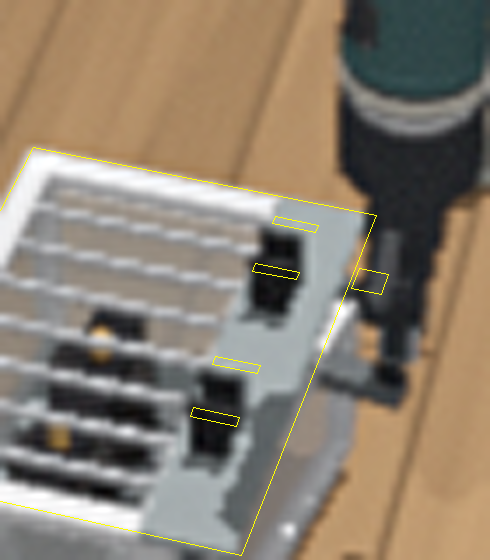

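The gate has left its frame with the post still in the jaws, so I'll continue the arc.

Call:
send_rows(
  commands="8 -5 -2.4 0 0;8 -9.8 -4.9 0 0;8 -19.2 -10.5 0 0;8 -28.2 -16.7 0 0;8 -36.7 -23.6 0 0;8 -44.8 -31 0 0;8 -52.3 -38.9 0 0;8 -59.2 -47.4 0 0;8 -65.5 -56.3 0 0;8 -71.2 -65.7 0 0;8 -71.2 -65.7 0 0",
)

```text
clock: 18.4
position: [499.5, -33.6, 171.4]
tcp_rot: [-0.0, 1.0, -0.025, -0.001]
ft_force: [-3.3, -2.6, 7.6]
width: 14.6
```

```bash
python3 - <<'E'
from ov import *
p=shot('side','s9.png');v=[726.5,-82.8,-.0525]
draw(p,v,(230,150,310,230),7,'ov13.png')
s=robot.state();c=s['position'];h=np.array([642.5,33.8]);d=c[:2]-h;print(c,np.hypot(*d))
E
```

```text
[499.70079492 -33.93627976 171.35077117] 158.05004450103422
```

View pics/ov13.png

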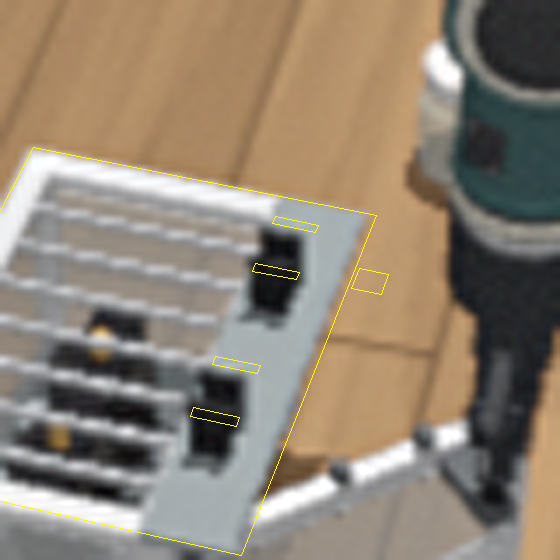

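Call:
send_rows(
  commands="8 -2.5 -4.8 0 0;8 -5 -9.7 0 0;8 -9.3 -19.8 0 0;8 -13 -30.1 0 0;8 -15.8 -40.6 0 0;8 -18 -51.3 0 0;8 -19.4 -62.2 0 0;8 -20 -73.1 0 0;8 -19.9 -84 0 0;8 -19 -94.9 0 0;8 -17.3 -105.7 0 0;8 -17.3 -105.7 0 0",
)

```text
clock: 19.95
position: [489.1, 72.5, 171.3]
tcp_rot: [-0.0, 1.0, -0.025, 0.0]
ft_force: [-0.8, -1.3, 6.3]
width: 14.6
```

```bash
python3 - <<'E'
from ov import *
p=shot('side','s10.png');v=[726.5,-82.8,-.0525]
draw(p,v,(225,150,325,240),7,'ov14.png')
s=robot.state();c=s['position'];h=np.array([642.5,33.8]);d=c[:2]-h;print(c,np.hypot(*d))
a=lambda d:np.arctan2(d[1],d[0])
print(np.degrees(a([-45,-150])-.0525-a(d))%360, s['joint_pos'],s['width'])
E
```

```text
[488.92075937  71.90688282 171.33455357] 158.23627166844867
84.22782794580712 [ 0.07423654  0.32862337 -0.33831204  2.02301367  0.14750137  0.81285108
 -1.97071135] 14.308752836633344
```

View pics/ov14.png

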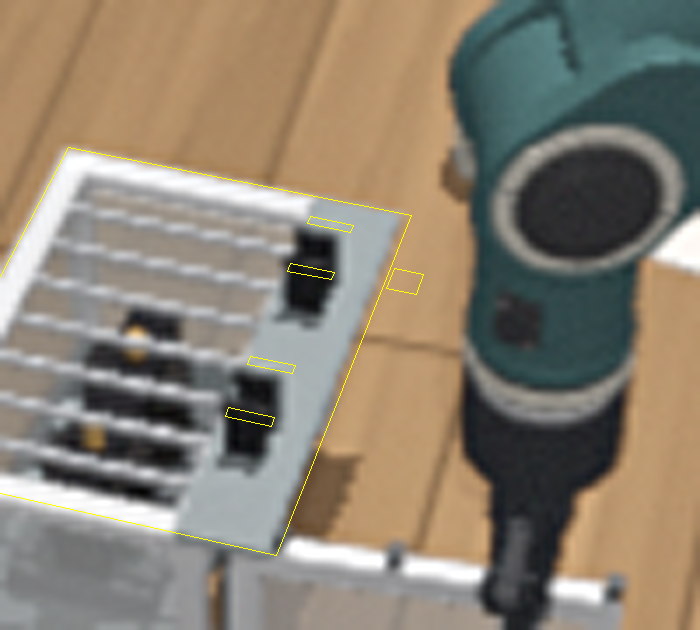

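Call:
send_rows(
  commands="8 1.2 -5 0 0;8 2.4 -10.7 0 0;8 3.6 -15 0 0;8 4.3 -17.3 0 0;8 4.3 -17.3 0 0;8 4.3 -17.3 0 0;8 4.3 -17.3 0 0;8 4.3 -17.3 0 0",
)

```text
clock: 21.0
position: [493.9, 88.1, 171.3]
tcp_rot: [0.0, 1.0, -0.026, -0.0]
ft_force: [-0.6, -2.0, 6.1]
width: 14.6
```

```bash
python3 - <<'E'
from ov import *
v=[726.5,-82.8,-.0525]
p=shot('side','s11.png');draw(p,v,(225,150,325,240),7,'ov15.png')
q=shot('top','t11.png');draw(q,v,(225,130,345,240),6,'ov16.png')
s=robot.state();c=s['position'];h=np.array([642.5,33.8]);d=c[:2]-h;print(c,np.hypot(*d))
a=lambda d:np.arctan2(d[1],d[0])
print(np.degrees(a([-45,-150])-.0525-a(d))%360, s['width'],s['ft_force'])
for n,P in(('top',q),('side',p)):
  for t in('spool','jar','screwdriver'):
    for r in regions_of(P,t)[:1]: print(n,t,r['score'],r['box'])
E
```

```text
[493.96301532  88.11439761 171.35012832] 158.15590284217652
90.37829572366496 14.19427284791146 [-0.51070885 -1.7928046   5.4734095 ]
top spool 0.84 [118.6, 206.6, 146.1, 228.2]
top jar 0.68 [381.9, 198.1, 410.3, 222.0]
top screwdriver 0.77 [436.9, 251.7, 484.4, 265.2]
side spool 0.6 [247.5, 346.4, 273.6, 370.6]
```

View pics/ov15.png

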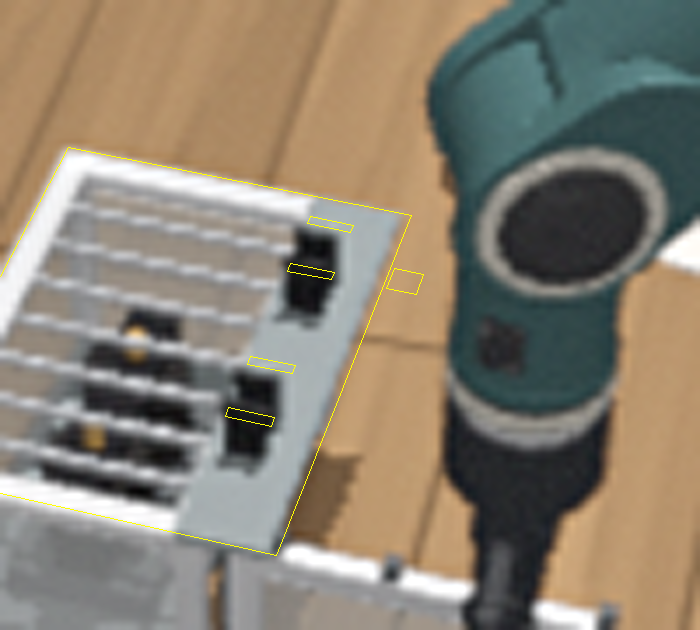

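View pics/ov16.png

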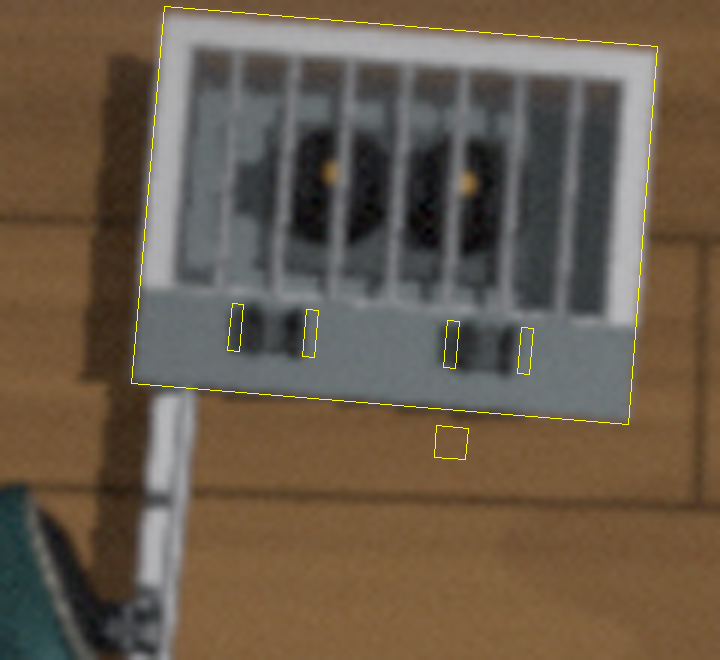

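```bash
python3 -c "
from h import *
print(robot.finish_job())"
```

```text
the job is handed in; nothing more can be done
None
```

The gate is open and square to the cage front, and the job was handed in at about 21 s with the arm still holding the pull post. I squeezed the catch nearer the hinge home first, then the one nearer the free end. Then I gripped the post and swung the gate past its detent.

- **Gate angle:** it works out to about 90.4° from the arm's pose and the fitted hinge position. The top view also shows the gate perpendicular to the deck.
- **Catches:** after squeezing, the inner tabs measured about 29 mm across in the top view, against 28 mm nominal. I did not measure the outer pair, but it looked equally closed in the last top view. While squeezing, the gripper stopped at 23.5 to 23.7 mm, narrower than the 28 mm expected. I put that down to finger flex but did not confirm it.
- **Grip:** the post is held at 60 N. The reported opening is about 14.5 mm on the 16 mm post, and outside forces at the end were about 6 N.
- **Bystanders:** in the top view the spool and jar were found within a few pixels of where they started. The screwdriver's outline came out about 11 px longer at one end, which I take to be the network now including the blade. In the last side view the networks found only the spool. The arm covered the jar there, and the screwdriver was simply not reported.
- **Camera calibration:** the two cameras disagreed by about 1 px (roughly 3 mm) on the cage position. That stayed within the margins for every grasp.

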